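# Stack a choke mounting on its stud

## Task

Build up the choke mounting on the upright stud of the aluminium chassis plate, each part threaded over the stud and flat on the one below, from the bottom up: the large black rubber pad, the copper-wound ring choke, the small red-brown insulating ring, and last the dished steel clamp plate, whose cup must go right down into the choke's bore until its rim rests on that ring. Lower the choke onto its pad and do not drop it, because its core is brittle, and leave the black tape roll and the spacer block where they lie. Leave the stack ready for the nut, which I will put on afterwards.

Things in the scene. Friction and masses are not known exactly. Their poses are not given: they have to be found in the camera images.
- stud_seat (a point): Point on the axis of the chassis plate's upright threaded stud, at the height of the seat that carries the stack: the flat top of a round boss, 50 mm across, pressed 4 mm up from the plate. The stud is 8 mm thick, ends 68 mm above this point and tapers to 5 mm in its last 5 mm. z up along the stud, x and y as the plate's.
- chassis_plate: Bare grey aluminium plate 137 x 175 mm, 3 mm thick, fixed to the bench. Origin: on the stud's axis, underside, 7 mm below stud_seat. z up; x towards its folded edge flange (20 mm high, 72 mm from the stud), y towards its cream terminal strip (15 mm high, near edge 79 mm from the stud).
- large_pad: Large black rubber pad: a flat ring 62 mm across and 10 mm thick with a 15 mm hole. Lies flat. Origin: centre of the underside; z up. The bottom part of the stack. Stiff enough to be gripped across its edges.
- choke: Ring choke: a dark core wound with bare copper wire in two halves, white separators between them; 60 mm across, 30 mm high, with a 30 mm bore right through. 0.2 to 0.42 kg. Lies flat. Origin: centre of the underside; z up (both faces are alike). May be gripped across its outside in any direction.
- small_ring: Small red-brown insulating ring, 50 mm across and 8 mm thick with a 31 mm hole. Lies flat. Origin: centre of the underside; z up.
- dished_plate: Bright steel clamp plate: flat round rim, 56 mm across, 4 mm thick, and below it a tapered round cup, 10 mm deep, 24 mm across at the rim and 18 mm at its foot, with a 12 mm hole in its floor. Stands on its cup, rim up: rim 10 to 14 mm above the bench. Origin: centre of the cup's foot; z up. In the finished stack it lies 38 mm above stud_seat.
- tape_roll: Bystander, to be left alone: roll of black tape with a tan core, 62 by 60 by 19 mm. Origin: centre of the underside.
- spacer_block: Bystander, to be left alone: pale aluminium block 30 by 45 by 20 mm. Origin: centre of the underside.
There are look-alikes about, which are no part of the job. Of the things that look like the small_ring, the largest one is meant.

How it is judged:
By the outcome, as a careful person would: the job done as asked, in the order asked, and still so for the second after the job is handed in, with the robot touching nothing.
It also fails if it takes over 112 s, if anything falls off the work surface, if the arm or the gripper's body presses on something with over 40 N, if the wrist force passes 120 N, or if a joint passes its speed limit or range.

## Robot

A 6-joint arm with a two-finger parallel gripper is mounted at the origin on a cart in front of the work surface, level with it; the furniture and walls round the work are solid. World frame = base frame: x ahead of the robot, y to its left, z up, the work surface at z = 0. Lengths are in m, angles in degrees, forces in N, time in s.
With the tool pointing down it reaches from about 0.325 to 0.85 m from the base axis. Payload 15.5 kg.
Tool frame: the origin (TCP) lies at the very end of the fingers, on their centre line; the grasp point (between the pads) lies arm.grip_depth behind it (arm.grip_depth is the distance from the TCP to the grasp point, in m); z points along the fingers, y is the direction in which the jaws open and shut (so a half turn about z gives the same grasp; the last joint's range is limited). The gripper opens to 91 mm and grips with 3 to 60 N. Pads are 32 mm wide; open, the fingers measure 118 mm over their backs; the gripper's body (76 mm by 178 mm) begins 60 mm behind the grasp point.
Start: joints at [58.069, 28.281, 77.091, -0, 74.628, -5.472], TCP at [0.278, 0.56, 0.214] pointing down, gripper open.
Joint ranges: [-166.48, 166.48], [-47.26, 123.95], [12.59, 153.08], [-70.14, 250.14], [6.76, 159.57], [-176.63, 176.63]. Speed limits (degrees/s): [108.29, 108.29, 147.25, 172.46, 172.46, 172.46].

## Interface

Orientations are given as a 3x3 rotation matrix whose columns are the frame's x, y, z axes.
In Python, from rig import arm gives the robot as it stands. Calls block until the motion is done:
- arm.move_to(position, orientation): joint-space move of the TCP to a pose.
- arm.move_l(position, orientation=None, feed=0.15): straight line of the TCP; orientation=None keeps the orientation; feed is the mean speed in m/s.
- arm.move_joints(angles): joint-space move.
- arm.grip(opening): finger opening in m; the grip force is fixed at half the most; returns when the fingers have stopped.
- arm.sleep(seconds).
- arm.solve_ik(position, orientation): joint angles nearest the present ones, or None.
- arm.snapshot(name): name is "side" or "top"; returns the picture (480x640x3 uint8, red, green, blue); there is no depth.
- arm.get_calibration(name): a dict with "intrinsics" (3x3 intrinsics, pixels), "cam_to_world" (4x4, takes a point from camera to world coordinates). Camera axes: x right, y down, z forward; pixel columns grow to the right and rows downward; lengths in m; the calibration is good to about 2 mm. A picture is of the moment at which its call begins. get_calibration takes no time and is no camera call.
A pose or a line that the arm cannot do raises arm.Unreachable and nothing moves.
- arm.sign_off(): hands the job in, once; it reports no verdict.
Readings, each from a call of its own:
- arm.current_t(): time.
- arm.current_joint_positions(): joint angles.
- arm.current_dq(): joint speeds.
- arm.current_tau(): joint torques, N m.
- arm.current_ee_pos(): TCP position.
- arm.current_tool_rot(): TCP orientation.
- arm.current_force(): force on the tool from outside, world axes, zero at the start.
- arm.current_torque(): the same for the moment, N m.
- arm.current_width(): finger opening in m.
Only numpy, scipy, OpenCV 4.12 (cv2) and the standard library are available. Lean on these libraries where they do the work, as an engineer would, in place of code of your own. Each camera call takes 0.05 s, during which the arm holds its last target.

## Working session

There is one attempt and no reset: what is moved stays moved. The work goes in short steps, each a Python script; the robot and the scene stay as the last script left them, time stands still between calls to the robot, and variables do not carry over. Pictures are saved under pics/ and viewed, and the job is handed in when it is done.

```bash
ls; mkdir -p pics
python3 - <<'E'
from rig import arm
import cv2, numpy as np
np.set_printoptions(precision=4,suppress=True)
for n in("side","top"):
    im=arm.snapshot(n); cv2.imwrite(f"pics/{n}0.png",im[...,::-1])
    c=arm.get_calibration(n); print(n,np.array(c["intrinsics"]),np.array(c["cam_to_world"]))
print(arm.grip_depth,arm.current_t(),arm.current_ee_pos(),arm.current_tool_rot(),arm.current_width())
E
```

```text
pics
side [[438.8804   0.     309.6868]
 [  0.     438.8804 235.4443]
 [  0.       0.       1.    ]] [[ 0.9995  0.     -0.0306  0.5264]
 [ 0.0277 -0.4251  0.9047 -0.7595]
 [-0.013  -0.9051 -0.4249  0.4018]
 [ 0.      0.      0.      1.    ]]
top [[524.5461   0.     310.5578]
 [  0.     524.5461 237.191 ]
 [  0.       0.       1.    ]] [[ 0.0216 -0.9929  0.1166  0.3861]
 [-0.9994 -0.0183  0.0294  0.0044]
 [-0.027  -0.1172 -0.9927  1.0666]
 [ 0.      0.      0.      1.    ]]
0.0188 0.1 [0.2783 0.5592 0.2134] [[-0.8952  0.4456 -0.0006]
 [ 0.4456  0.8952 -0.0009]
 [ 0.0001 -0.001  -1.    ]] 0.09113043474882264
```

View pics/top0.png

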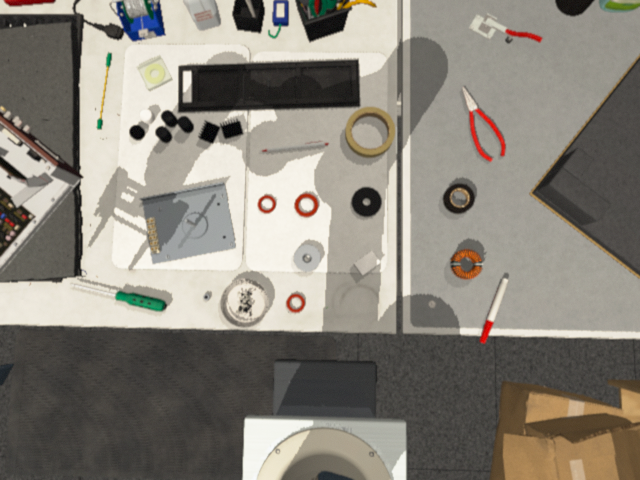

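View pics/side0.png

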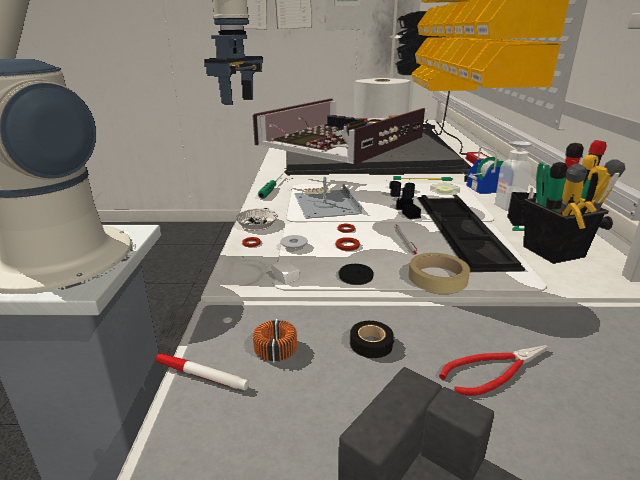

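Run:
```python
import cv2
t=cv2.imread("pics/top0.png"); s=cv2.imread("pics/side0.png")
cv2.imwrite("pics/t_a.png",cv2.resize(t[170:330,100:300],None,fx=4,fy=3.75,interpolation=cv2.INTER_CUBIC)[:600])
cv2.imwrite("pics/t_b.png",cv2.resize(t[170:330,240:400],None,fx=3.75,fy=3.75,interpolation=cv2.INTER_CUBIC))
cv2.imwrite("pics/t_c.png",cv2.resize(t[170:290,340:500],None,fx=5,fy=5,interpolation=cv2.INTER_CUBIC))
cv2.imwrite("pics/s_a.png",cv2.resize(s[170:370,200:466],None,fx=3,fy=3,interpolation=cv2.INTER_CUBIC))
```

```text
(no output)
```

View pics/t_a.png

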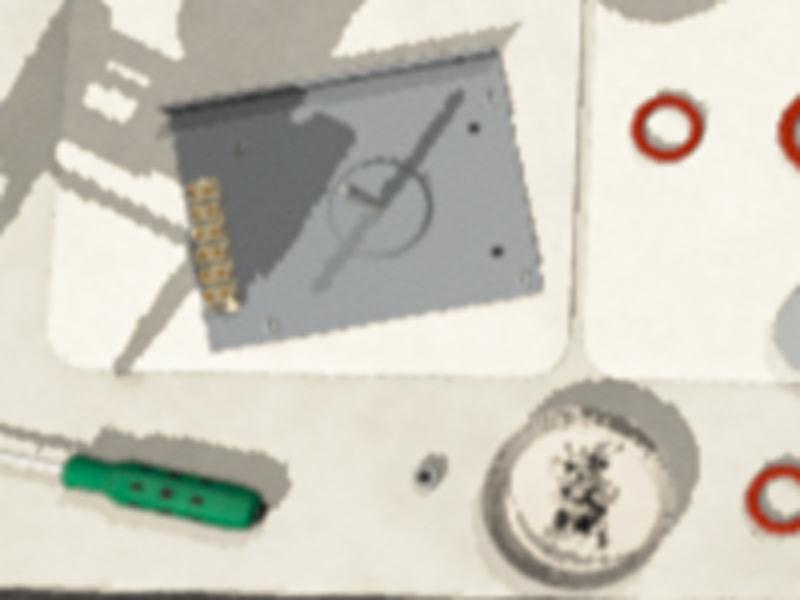

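View pics/t_b.png

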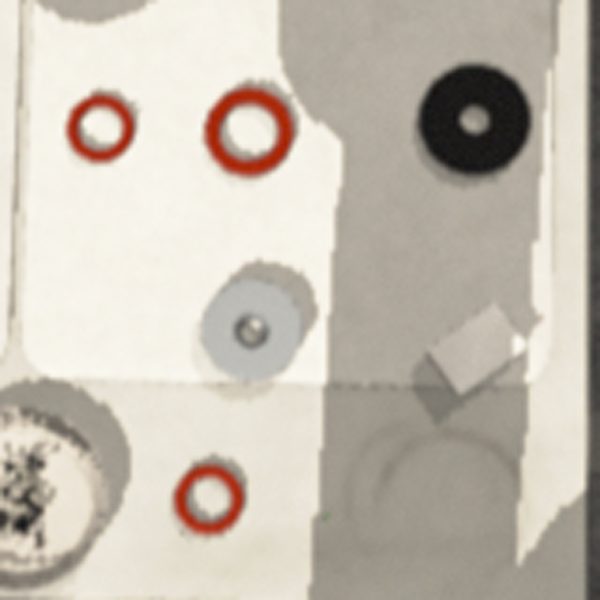

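View pics/t_c.png

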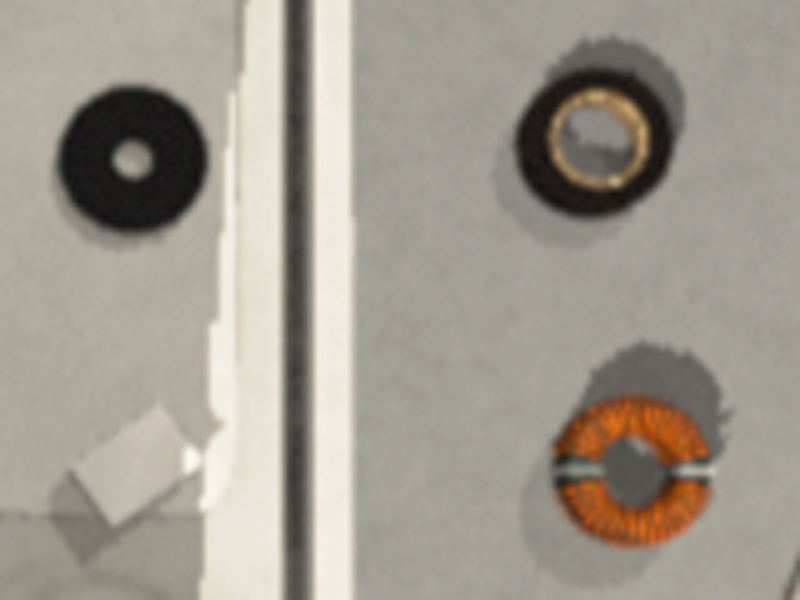

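View pics/s_a.png

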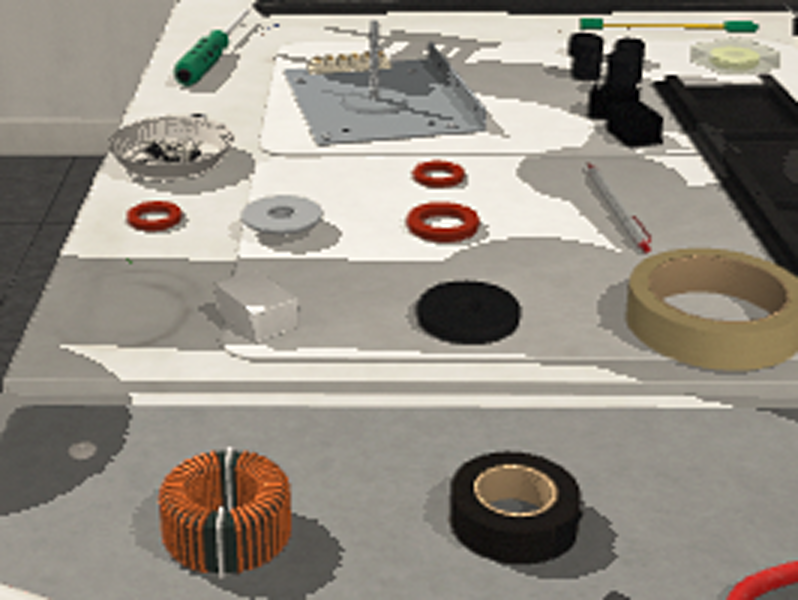

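```bash
cat > h.py <<'E'
import numpy as np, cv2
from scipy.optimize import minimize
from scipy.ndimage import map_coordinates, gaussian_filter
from rig import arm
np.set_printoptions(precision=4,suppress=True)
CAL={n:arm.get_calibration(n) for n in("top","side")}
def proj(n,P):
    K=np.array(CAL[n]["intrinsics"]);T=np.linalg.inv(np.array(CAL[n]["cam_to_world"]))
    q=np.atleast_2d(P)@T[:3,:3].T+T[:3,3]; q=q@K.T
    return q[:,:2]/q[:,2:]
def ray(n,uv,z):
    K=np.array(CAL[n]["intrinsics"]);T=np.array(CAL[n]["cam_to_world"])
    d=T[:3,:3]@np.linalg.solve(K,[uv[0],uv[1],1]); o=T[:3,3]
    return o+d*(z-o[2])/d[2]
A=np.linspace(0,2*np.pi,120,endpoint=False)
def circ(x,y,z,r): return np.c_[x+r*np.cos(A),y+r*np.sin(A),np.full(A.size,z)]
def fit(n,img,guess,circles,span=0.012,sel=None):
    """circles: list of (z,r,sign) sign=+1: outside brighter. maximises colour contrast across each circle"""
    g=[gaussian_filter(img[...,c].astype(float),0.7) for c in range(3)]
    def samp(uv): return np.stack([map_coordinates(c,[uv[:,1],uv[:,0]],order=1) for c in g],-1)
    def cost(p):
        s=0
        for z,r in circles:
            a=samp(proj(n,circ(*p,z,r+0.002)));b=samp(proj(n,circ(*p,z,r-0.002)))
            d=np.abs((a-b)).sum(-1)
            s-=np.minimum(d,150).mean()
        return s
    best=min(((cost((guess[0]+i,guess[1]+j)),guess[0]+i,guess[1]+j) for i in np.arange(-span,span+1e-9,.002) for j in np.arange(-span,span+1e-9,.002)))
    r=minimize(cost,best[1:],method="Nelder-Mead",options=dict(xatol=1e-4,fatol=1e-3,initial_simplex=[best[1:],(best[1]+.0015,best[2]),(best[1],best[2]+.0015)]))
    return r.x,r.fun
E
python3 - <<'E'
from h import *
im={n:cv2.imread(f"pics/{n}0.png")[...,::-1] for n in("top","side")}
obj={"pad":((366,202),(356,273),.010,[(.010,.031)]),
"choke":((466,264),(275,325),.030,[(.030,.030),(.030,.015)]),
"ring":((306,205),(347,243),.008,[(.008,.025),(.008,.0155)]),
"ringB":((267,204),(346,228),.008,[(.008,.020)]),
"ringC":((296,302),(251,241),.008,[(.008,.020)]),
"dish":((307,255),(294,241),.014,[(.014,.028)]),
"boss":((195,225),(325,202),.007,[(.007,.025)]),
"tape":((459,198),(371,333),.019,[(.019,.031)])}
for k,(t,s,z,c) in obj.items():
    a=ray("top",t,z);b=ray("side",s,z)
    fa=fit("top",im["top"],a[:2],c);fb=fit("side",im["side"],b[:2],c)
    print(k,a[:2],b[:2],"fit",*fa,"|",*fb)
print("tip",ray("top",(186.2,219.9),.075),ray("side",(325,177.3),.075),"base",ray("top",(195.75,225.2),.007),ray("side",(325,201.7),.007))
for n in im:
    o=im[n].copy()
    for k,(t,s,z,c) in obj.items():
        p=fit(n,im[n],ray(n,t if n=="top" else s,z)[:2],c)[0]
        for zz,r in c: cv2.polylines(o,[np.int32(proj(n,circ(*p,zz,r))*16)],True,(0,255,0),1,cv2.LINE_8,4)
    o=o[160:340,140:500] if n=="top" else o[160:370,200:450]
    cv2.imwrite(f"pics/fit_{n}.png",cv2.resize(o,None,fx=800/o.shape[1] if n=="top" else 2.8,fy=800/o.shape[1] if n=="top" else 2.8,interpolation=cv2.INTER_NEAREST)[...,::-1])
E
```

```text
pad [ 0.5846 -0.0759] [ 0.5846 -0.0819] fit [ 0.5846 -0.0759] -150.0 | [ 0.5838 -0.0868] -105.41381824151705
choke [ 0.4606 -0.2713] [ 0.4594 -0.2612] fit [ 0.4609 -0.2709] -180.48540908854912 | [ 0.4702 -0.2664] -120.6278611645993
ring [0.5767 0.0465] [0.5749 0.0428] fit [0.5767 0.0445] -300.0 | [0.5744 0.0496] -207.97803638000528
ringB [0.5774 0.1266] [0.5763 0.1172] fit [0.5774 0.1266] -150.0 | [0.5766 0.1188] -142.45217471551413
ringC [0.3791 0.0621] [0.3775 0.0519] fit [0.38   0.0623] -150.0 | [0.3791 0.0482] -140.26508351808025
dish [0.4736 0.0419] [0.4674 0.0396] fit [0.4781 0.0358] -87.92818102985282 | [0.4658 0.0423] -86.14913769237629
boss [0.5314 0.2735] [0.5311 0.2796] fit [0.5316 0.2698] -37.61079918749758 | [0.5295 0.2803] -26.797520019574154
tape [ 0.5942 -0.2619] [ 0.5928 -0.2633] fit [ 0.5939 -0.2617] -144.22718889069714 | [ 0.594  -0.2627] -104.8977206064109
tip [0.5317 0.2738 0.075 ] [0.5309 0.2697 0.075 ] base [0.531 0.272 0.007] [0.5311 0.2817 0.007 ]
```

View pics/fit_top.png

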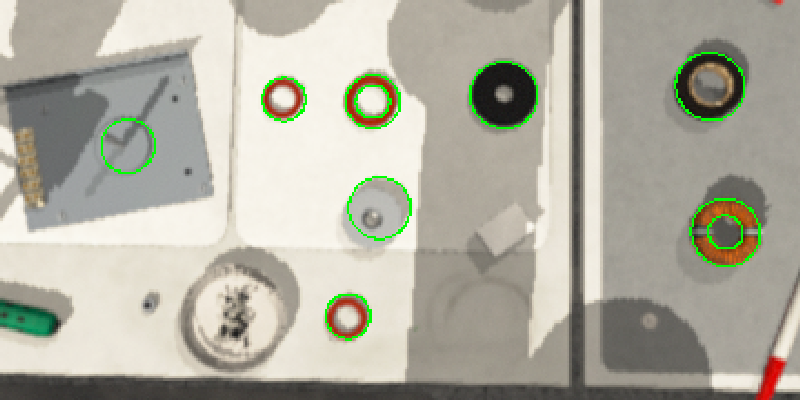

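View pics/fit_side.png

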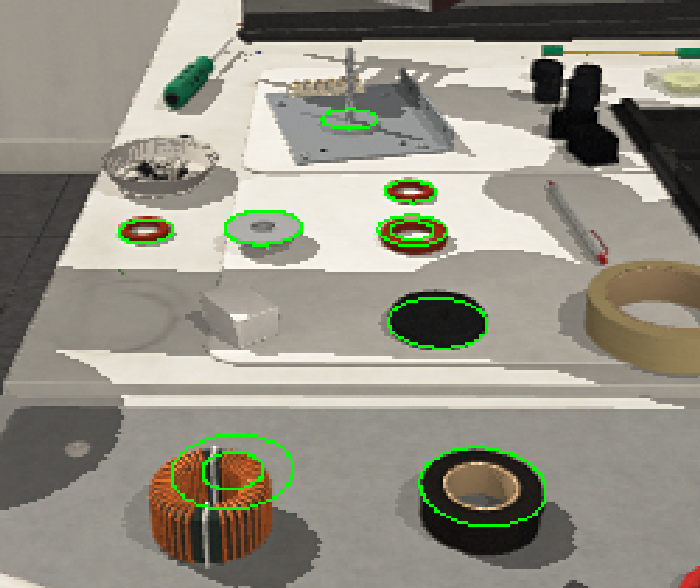

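```bash
cat >> h.py <<'E'
def silfit(n,mask,guess,circles,fill=True,f=8):
    """mask: bool; circles (z,r) -> hull silhouette; soft-IoU fit of x,y. Returns x,y,IoU"""
    ys,xs=np.nonzero(mask);x0,x1,y0,y1=xs.min()-8,xs.max()+9,ys.min()-8,ys.max()+9
    m=mask[y0:y1,x0:x1].astype(np.uint8)
    if fill:
        c=np.vstack(cv2.findContours(m,cv2.RETR_EXTERNAL,cv2.CHAIN_APPROX_NONE)[0])
        m=np.zeros_like(m);cv2.fillPoly(m,[cv2.convexHull(c)],1)
    M=m.astype(np.float32)
    def cost(p):
        P=np.vstack([proj(n,circ(*p,z,r)) for z,r in circles]).astype(np.float32)
        h=cv2.convexHull(P)[:,0]
        h=(h-[x0,y0]+.5)*f-.5
        R=np.zeros((M.shape[0]*f,M.shape[1]*f),np.uint8);cv2.fillPoly(R,[np.int32(np.round(h*16))],1,cv2.LINE_8,4)
        R=cv2.resize(R.astype(np.float32),M.shape[::-1],interpolation=cv2.INTER_AREA)
        return -np.minimum(R,M).sum()/np.maximum(R,M).sum()
    r=minimize(cost,guess,method="Nelder-Mead",options=dict(xatol=5e-5,fatol=1e-5,initial_simplex=[guess,(guess[0]+.004,guess[1]),(guess[0],guess[1]+.004)]))
    return r.x,-r.fun
def blob(mask,seed):
    k,l,st,c=cv2.connectedComponentsWithStats(mask.astype(np.uint8))
    i=min(range(1,k),key=lambda i:np.hypot(*(c[i]-seed))+(1e3 if st[i,4]<40 else 0))
    return l==i
def mk(img,kind):
    I=img.astype(int);mx=I.max(-1)
    if kind=="dark": return mx<70
    if kind=="red": return I[...,0]-I[...,2]>60
E
python3 - <<'E'
from h import *
im={n:cv2.imread(f"pics/{n}0.png")[...,::-1] for n in("top","side")}
obj={"pad":((366,202),(356,273),"dark",[(0,.031),(.010,.031)]),
"choke":((466,264),(275,340),"red",[(0,.03),(.030,.030)]),
"ring":((306,205),(347,243),"red",[(0,.025),(.008,.025)]),
"ringB":((267,204),(346,228),"red",[(0,.020),(.008,.020)]),
"ringC":((296,302),(251,241),"red",[(0,.020),(.008,.020)])}
for k,(t,s,kind,c) in obj.items():
    for n,uv in(("top",t),("side",s)):
        m=blob(mk(im[n],kind),uv)
        if k=="choke":
            m=mk(im[n],kind).copy(); b=np.zeros_like(m); b[int(uv[1])-25:int(uv[1])+25,int(uv[0])-27:int(uv[0])+27]=1; m&=b>0
        g=ray(n,uv,c[1][0]/2)[:2]
        print(k,n,m.sum(),*silfit(n,m,g,c))
def hi(n,x,y,w,h,f,nm):
    cv2.imwrite(nm,cv2.resize(im[n][y:y+h,x:x+w],None,fx=f,fy=f,interpolation=cv2.INTER_CUBIC)[...,::-1])
hi("top",280,230,60,50,12,"pics/dt.png");hi("side",270,220,60,40,12,"pics/ds.png")
hi("top",170,200,60,50,12,"pics/bt.png");hi("side",285,165,80,55,10,"pics/bs.png")
E
```

```text
pad top 597 [ 0.5857 -0.0763] 0.881271243095398
pad side 591 [ 0.5844 -0.0747] 0.9288102984428406
choke top 493 [ 0.4614 -0.2744] 0.8812206387519836
choke side 985 [ 0.4592 -0.2709] 0.8982401490211487
ring top 265 [0.578  0.0471] 0.9433373212814331
ring side 215 [0.5759 0.0502] 0.9028547406196594
ringB top 152 [0.5785 0.1286] 0.8486009836196899
ringB side 106 [0.5759 0.1307] 0.784925103187561
ringC top 173 [0.3773 0.0639] 0.8932337164878845
ringC side 121 [0.3759 0.0605] 0.7648379802703857
```

View pics/dt.png

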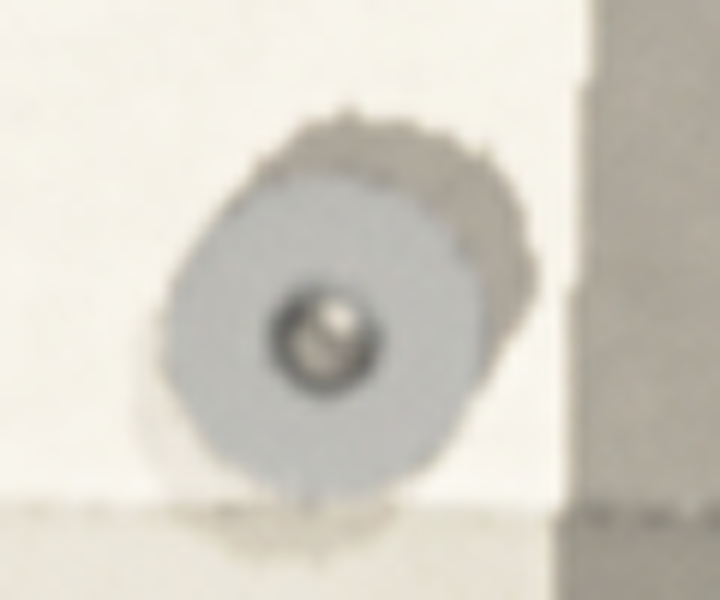

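View pics/ds.png

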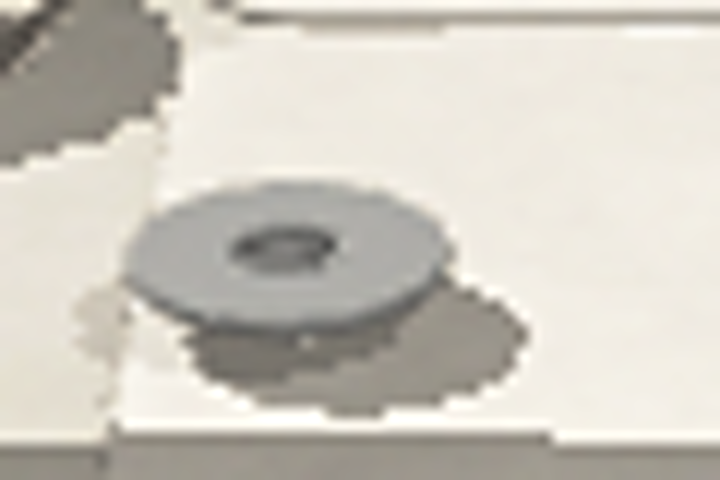

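View pics/bt.png

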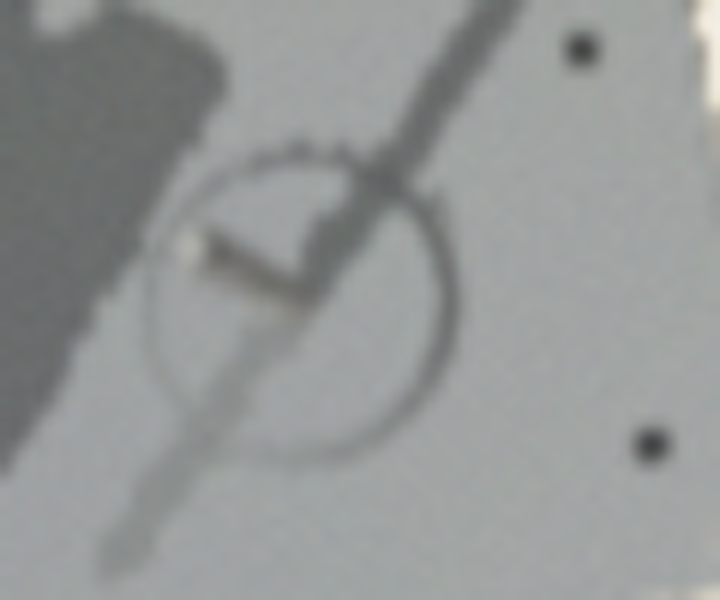

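View pics/bs.png

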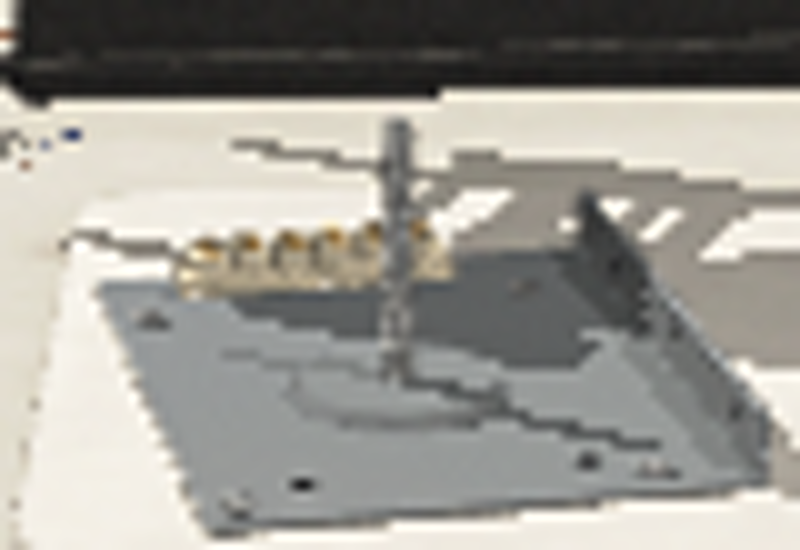

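Run:
```python
from h import *
for nm,n,uv,z in [("dish","top",(306.6,257.5),.0135),("dish","side",(293.6,240.4),.014),("boss","top",(194.7,225.2),.005),("tip","top",(185.6,219.8),.075),("tip","side",(324.4,177),.075),("base","side",(324.1,202.3),.007)]:
    print(nm,n,ray(n,uv,z))
# plate axes: strip direction in top image
print(ray("top",(239,247),.003),ray("top",(152,262),.003))
for p in ([.585,-.0755,.15],[.531,.274,.15],[.46,-.2725,.05]):
  for yaw in (-45,0,45,90):
    a=np.radians(yaw);c,s=np.cos(a),np.sin(a)
    R=np.array([[c,s,0],[s,-c,0],[0,0,-1.]])
    print(p,yaw,arm.solve_ik(p,R))
```

```text
dish top [0.4685 0.0426 0.0135]
dish side [0.4664 0.0424 0.014 ]
boss top [0.5313 0.2746 0.005 ]
tip top [0.5319 0.2749 0.075 ]
tip side [0.5295 0.2721 0.075 ]
base side [0.5288 0.2775 0.007 ]
[0.4882 0.1818 0.003 ] [0.454  0.3595 0.003 ]
[0.585, -0.0755, 0.15] -45 [-13.1531  29.3632  86.5567  -0.      64.0801 121.8469]
[0.585, -0.0755, 0.15] 0 [-13.1531  29.3632  86.5567  -0.      64.0801  76.8469]
[0.585, -0.0755, 0.15] 45 [-13.1531  29.3632  86.5567  -0.      64.0801  31.8469]
[0.585, -0.0755, 0.15] 90 [-13.1531  29.3632  86.5567  -0.      64.0801 -13.1531]
[0.531, 0.274, 0.15] -45 [ 21.5696  29.9219  85.44    -0.      64.6381 156.5696]
[0.531, 0.274, 0.15] 0 [ 21.5696  29.9219  85.44    -0.      64.6381 111.5696]
[0.531, 0.274, 0.15] 45 [21.5696 29.9219 85.44   -0.     64.6381 66.5696]
[0.531, 0.274, 0.15] 90 [21.5696 29.9219 85.44   -0.     64.6381 21.5696]
[0.46, -0.2725, 0.05] -45 [-37.0424  33.8634  99.4564  -0.      46.6802  97.9576]
[0.46, -0.2725, 0.05] 0 [-37.0424  33.8634  99.4564  -0.      46.6802  52.9576]
[0.46, -0.2725, 0.05] 45 [-37.0424  33.8634  99.4564  -0.      46.6802   7.9576]
[0.46, -0.2725, 0.05] 90 [-37.0424  33.8634  99.4564  -0.      46.6802 -37.0424]
```

```bash
cat >> h.py <<'E'
def R(yaw):
    a=np.radians(yaw);c,s=np.cos(a),np.sin(a)
    return np.array([[c,s,0],[s,-c,0],[0,0,-1.]])
def st(m=""): print(m,"t",round(arm.current_t(),2),"p",arm.current_ee_pos(),"F",arm.current_force(),"w",round(arm.current_width(),4))
def save(tag):
    out={}
    for n in("top","side"):
        out[n]=arm.snapshot(n);cv2.imwrite(f"pics/{n}_{tag}.png",out[n][...,::-1])
    return out
def crop(img,x,y,w,h,f,nm): cv2.imwrite(nm,cv2.resize(img[y:y+h,x:x+w],None,fx=f,fy=f,interpolation=cv2.INTER_CUBIC)[...,::-1])
E
python3 - <<'E'
from h import *
x,y=.5851,-.0755
arm.move_to([x,y,.15],R(0));st("hover")
arm.move_l([x,y,.002],feed=.15);st("down")
arm.grip(.055);st("g1")
arm.grip(.085)
arm.move_to([x,y,.002],R(90));st("rot")
arm.grip(.055);st("g2")
arm.move_l([x,y,.14],feed=.15);st("up")
save("pad")
E
```

```text
hover t 2.61 p [ 0.5852 -0.0748  0.1501] F [-0.922   0.0391 -1.3771] w 0.0914
down t 3.74 p [ 0.5855 -0.0755  0.0024] F [-0.2219  0.2856  0.0486] w 0.0913
g1 t 4.33 p [ 0.5852 -0.0755  0.0022] F [-0.849   0.2302  3.523 ] w 0.0603
rot t 6.35 p [ 0.5851 -0.0755  0.002 ] F [ 0.8443 -0.0317  0.231 ] w 0.085
g2 t 6.85 p [ 0.5851 -0.0755  0.002 ] F [-0.1081  0.5455 -0.599 ] w 0.061
up t 7.92 p [ 0.5846 -0.0754  0.1392] F [ 0.2319 -0.0118 -0.6811] w 0.0608
```

Run:
```python
from h import *
x,y=.5305,.2745
arm.move_to([x,y,.14],R(90))
arm.move_l([x,y,.09],feed=.15);st("over")
im=save("padover")
crop(im["top"],130,170,130,100,6,"pics/po_t.png");crop(im["side"],260,110,130,110,5.4,"pics/po_s.png")
```

```text
over t 9.83 p [0.5309 0.2739 0.0902] F [ 0.0492  0.0743 -0.5794] w 0.0614
```

View pics/po_t.png

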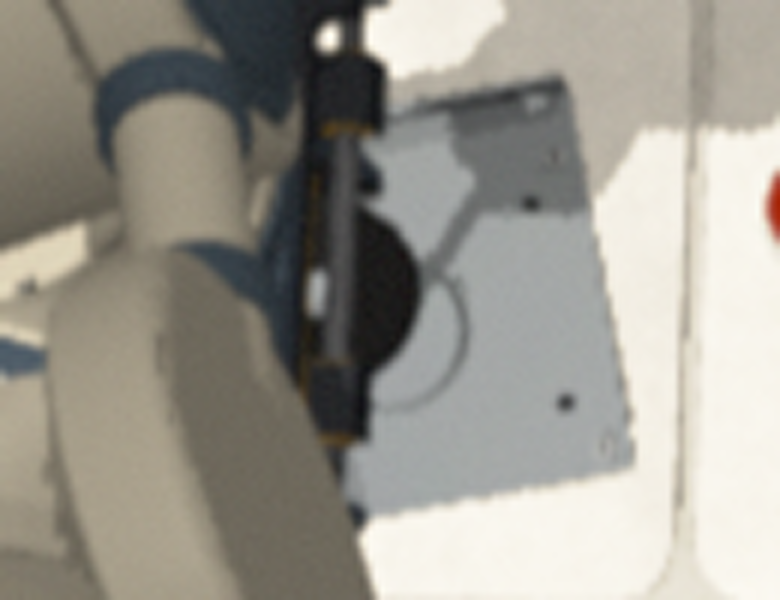

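View pics/po_s.png

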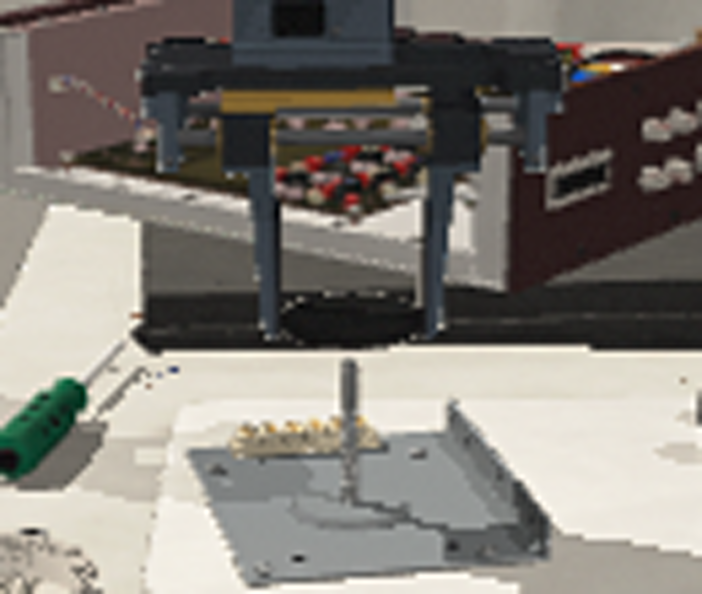

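View pics/side_pad.png

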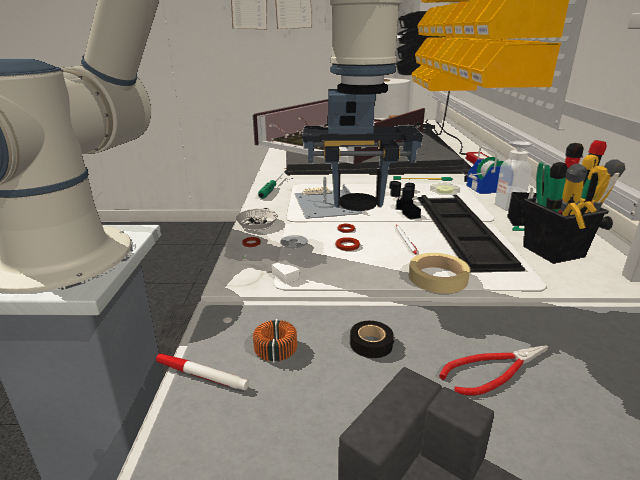

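Run:
```python
from h import *
p=(.5309,.2739)
for n in("top","side"):
    P=np.vstack([proj(n,circ(*p,z,.031)) for z in(.088,.098)])
    print(n,P.min(0),P.max(0),"tipproj",proj(n,[.5305,.2745,.075]),proj(n,[.5305,.2745,.007]))
im=cv2.imread("pics/top_padover.png")[...,::-1];crop(im,180,195,30,45,13,"pics/po_t2.png")
im=cv2.imread("pics/side_padover.png")[...,::-1];crop(im,300,155,50,55,10,"pics/po_s2.png")
```

```text
top [166.5319 202.2461] [200.5425 235.492 ] tipproj [[185.791  220.5124]] [[194.5093 225.4407]]
side [312.2099 164.0903] [337.8036 175.4749] tipproj [[324.8123 176.6986]] [[324.7674 202.7241]]
```

View pics/po_t2.png

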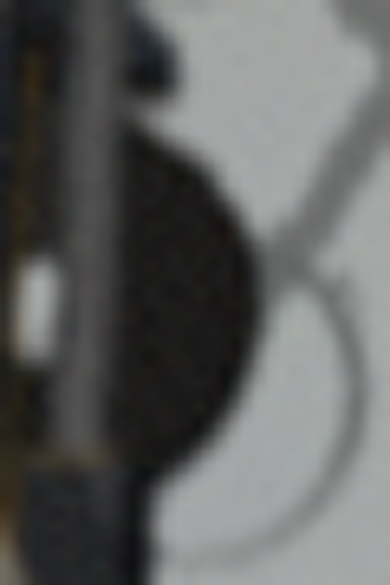

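View pics/po_s2.png

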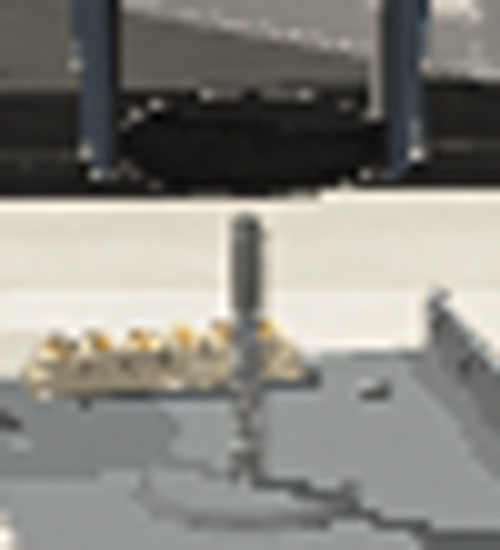

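```bash
cat >> h.py <<'E'
def lower(x,y,z0,z1,step=.001,thr=3.0,feed=.03):
    f0=np.mean([arm.current_force()[2] for _ in range(5)])
    z=z0
    while z>=z1-1e-9:
        arm.move_l([x,y,z],feed=feed)
        f=arm.current_force()
        if abs(f[2]-f0)>thr or np.hypot(f[0],f[1])>8:
            print("contact z",z,"F",f,"f0",f0);return z
        z-=step
    print("no contact to",z1,arm.current_force());return None
E
python3 - <<'E'
from h import *
x,y=.5300,.2735
arm.move_l([x,y,.09],feed=.1);st("over")
r=lower(x,y,.078,.045,step=.006,thr=4)
st()
if r is None:
    im=save("padmid");crop(im["side"],260,110,130,110,5.4,"pics/pm_s.png")
    r=lower(x,y,.030,.014,step=.008,thr=4);st()
    if r is None: r=lower(x,y,.0115,.0075,step=.0005,thr=3);st()
E
```

```text
over t 10.18 p [0.5302 0.2735 0.0906] F [-0.3491  0.0885 -1.2381] w 0.0614
no contact to 0.045 [0.0692 0.1882 0.8867]
 t 12.48 p [0.5298 0.2734 0.0478] F [0.0692 0.1882 0.8867] w 0.061
no contact to 0.014 [ 0.4593 -0.1962 -0.1621]
 t 14.17 p [0.5299 0.2735 0.0138] F [ 0.4593 -0.1962 -0.1621] w 0.0612
contact z 0.008499999999999997 F [-2.189  -1.3441  8.8073] f0 -0.16214473814619146
 t 15.92 p [0.5301 0.2735 0.0089] F [-2.189  -1.3441  8.8073] w 0.0614
```

View pics/pm_s.png

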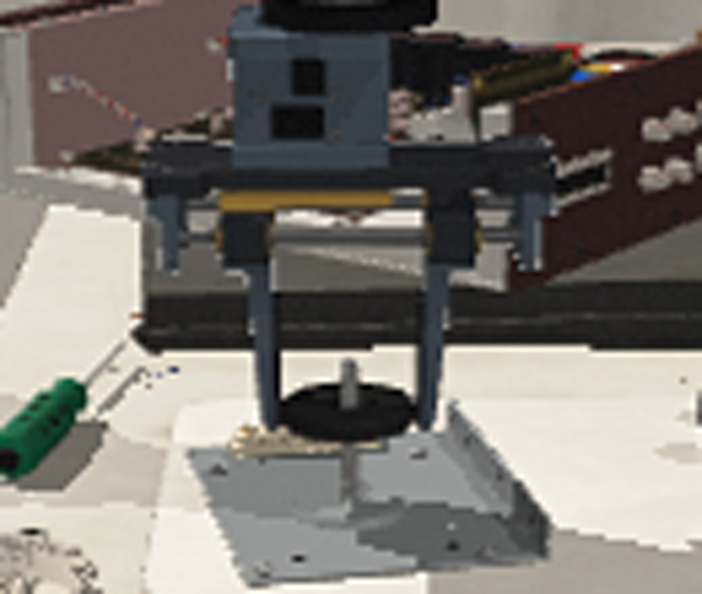

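Run:
```python
from h import *
arm.grip(.074);st("open")
arm.move_l([.53,.2735,.13],feed=.2);st("up")
im=save("padset");crop(im["side"],260,110,130,110,5.4,"pics/ps_s.png");crop(im["top"],420,220,120,100,6,"pics/ps_t.png")
print(ray("top",(507,276),.008),ray("top",(488,335),.008))
```

```text
open t 16.33 p [0.53   0.2735 0.0084] F [-0.0191 -0.4758  0.1468] w 0.0743
up t 17.09 p [0.5294 0.2733 0.1291] F [-0.4354  0.2432  0.0417] w 0.0741
[ 0.4398 -0.358   0.008 ] [ 0.3228 -0.3183  0.008 ]
```

View pics/ps_s.png

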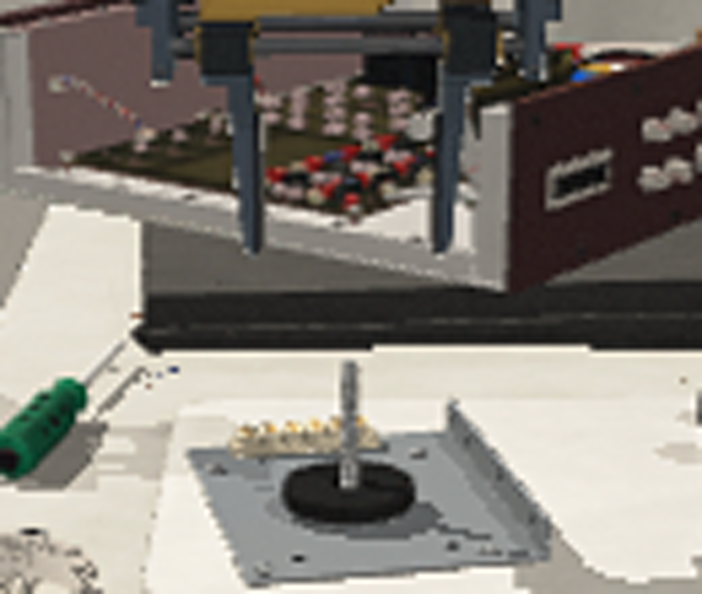

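View pics/ps_t.png

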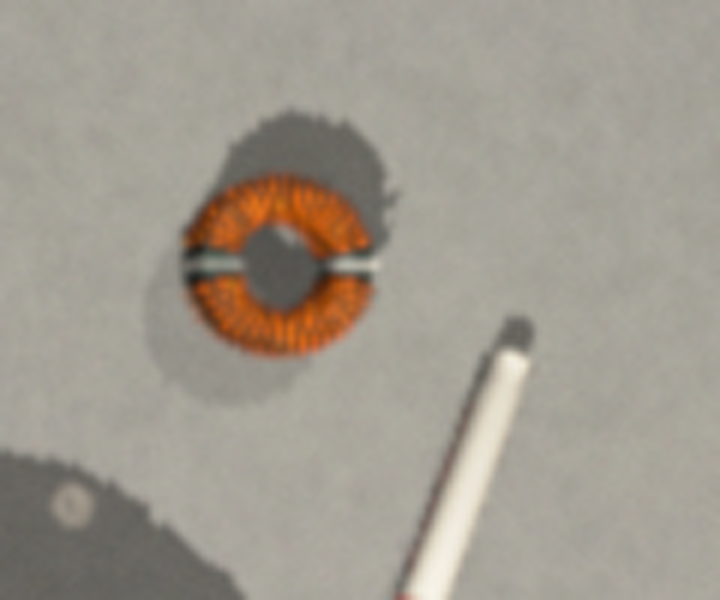

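Run:
```python
from h import *
x,y=.4603,-.2722
arm.move_to([x,y,.12],R(-45));st("hover")
arm.move_l([x,y,.045],feed=.15)
arm.grip(.080)
arm.move_l([x,y,.0035],feed=.08);st("down")
arm.grip(.052);st("g1")
arm.grip(.080)
arm.move_to([x,y,.0035],R(45));st("rot")
arm.grip(.052);st("g2")
arm.move_l([x,y,.06],feed=.1);st("lift")
arm.move_l([x,y,.15],feed=.2);st("up")
im=save("choke");crop(im["side"],200,180,160,120,5,"pics/c_s.png")
```

```text
hover t 19.18 p [ 0.4607 -0.2716  0.12  ] F [ 0.4684 -0.0148 -0.053 ] w 0.074
down t 20.82 p [ 0.4604 -0.2722  0.0036] F [0.069  0.8287 1.4168] w 0.0805
g1 t 21.27 p [ 0.4604 -0.2724  0.0039] F [-1.6261 -0.5657  6.6973] w 0.0594
rot t 23.24 p [ 0.4603 -0.2722  0.0035] F [-0.3859 -0.2143 -0.0514] w 0.08
g2 t 23.69 p [ 0.4605 -0.2724  0.0035] F [ 2.1667 -1.027  -1.7894] w 0.0598
lift t 24.41 p [ 0.46   -0.272   0.0596] F [ 0.2871 -0.1751 -4.6398] w 0.0594
up t 25.01 p [ 0.4598 -0.2718  0.1489] F [-0.7818  1.0671 -4.3437] w 0.0596
```

View pics/c_s.png

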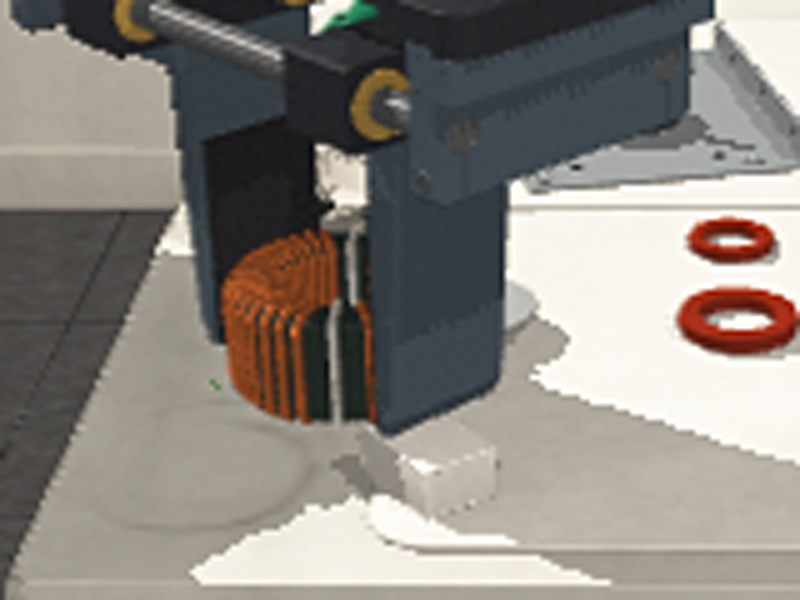

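Run:
```python
from h import *
x,y=.5300,.2735
arm.move_to([x,y,.15],R(45))
arm.move_l([x,y,.09],feed=.15);st("over")
r=lower(x,y,.070,.030,step=.02,thr=5,feed=.06);st()
if r is None:
    r=lower(x,y,.024,.0175,step=.0005,thr=2.5,feed=.02);st()
    im=save("chokedown");crop(im["side"],260,110,130,110,5.4,"pics/cd_s.png")
```

```text
over t 27.64 p [0.5304 0.2733 0.0904] F [ 0.1013 -0.313  -3.7068] w 0.0597
no contact to 0.03 [-0.6065 -0.4083 -4.02  ]
 t 29.09 p [0.5298 0.2734 0.0296] F [-0.6065 -0.4083 -4.02  ] w 0.0591
contact z 0.020499999999999997 F [-3.1118 -1.3562  6.24  ] f0 -4.019965735995725
 t 31.29 p [0.53   0.2735 0.0209] F [-3.1118 -1.3562  6.24  ] w 0.0596
```

View pics/cd_s.png

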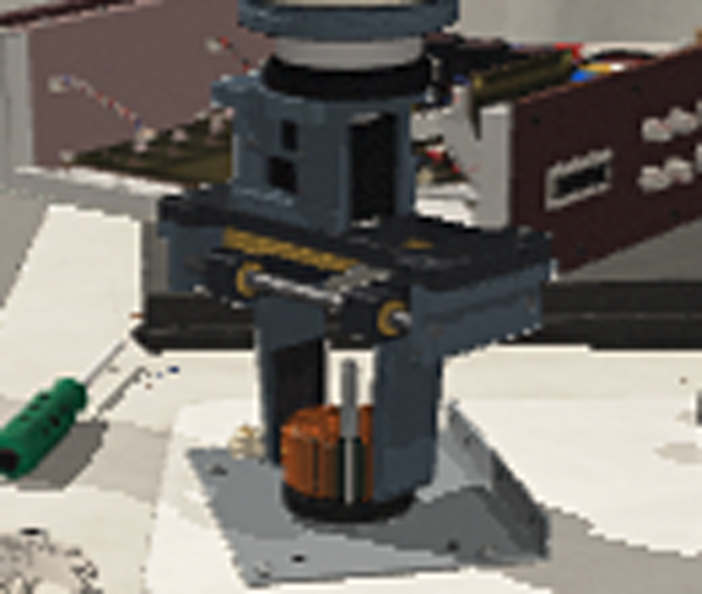

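Run:
```python
from h import *
arm.grip(.074);st("open")
arm.move_l([.53,.2735,.14],feed=.2)
im=save("chokeset");crop(im["side"],260,110,130,110,5.4,"pics/cs_s.png");crop(im["top"],130,170,130,100,6,"pics/cs_t.png")
x,y=.5768,.0484
arm.move_to([x,y,.10],R(-45))
im=save("r0")
arm.grip(.066)
arm.move_l([x,y,.002],feed=.1);st("down")
arm.grip(.044);st("g1")
arm.grip(.066)
arm.move_to([x,y,.002],R(45));st("rot")
arm.grip(.044);st("g2")
arm.move_l([x,y,.14],feed=.15);st("up")
im=save("ring");crop(im["side"],260,130,160,120,5,"pics/r_s.png")
```

```text
open t 31.83 p [0.53   0.2735 0.0205] F [-0.453  -0.4684 -1.0789] w 0.0738
down t 35.4 p [0.5772 0.0484 0.0025] F [-0.236  -0.0073  0.045 ] w 0.0659
g1 t 35.82 p [0.577  0.0484 0.0024] F [-0.4434 -0.6292  6.0768] w 0.048
rot t 37.76 p [0.5768 0.0484 0.002 ] F [0.5287 0.1104 0.2584] w 0.0658
g2 t 38.17 p [0.5768 0.0484 0.002 ] F [ 0.3177 -0.1434 -0.0788] w 0.0487
up t 39.24 p [0.5763 0.0484 0.1392] F [-0.6224 -0.4123 -0.8368] w 0.0488
```

View pics/cs_s.png

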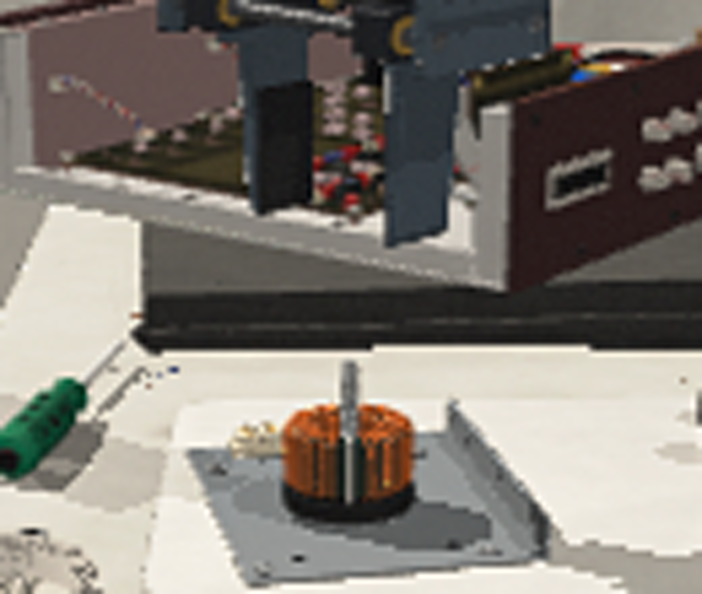

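View pics/cs_t.png

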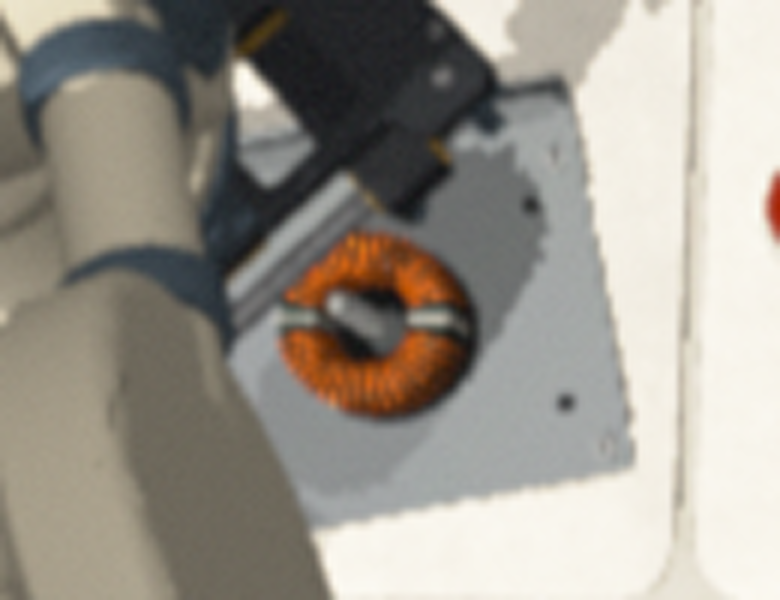

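View pics/r_s.png

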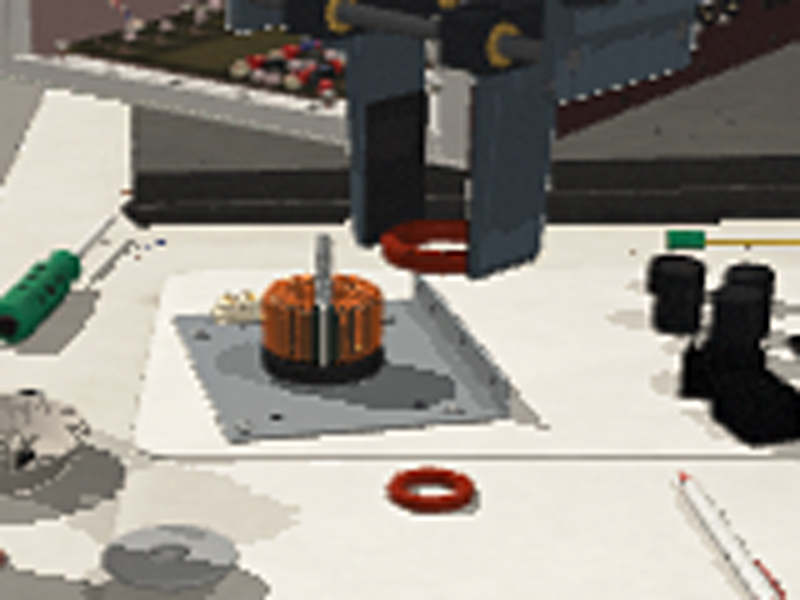

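Run:
```python
from h import *
im={n:cv2.imread(f"pics/{n}_chokeset.png")[...,::-1] for n in("top","side")}
for n,(u,v,w) in{"top":(193,224,22),"side":(324,193,16)}.items():
    m=mk(im[n],"red")
    if n=="top":
        b=np.zeros_like(m);b[v-w:v+w,u-w:u+w]=1
    else:
        b=np.zeros_like(m);b[v-12:v+12,u-15:u+15]=1
    m=m&(b>0)
    print(n,m.sum(),*silfit(n,m,(.53,.2735),[(.017,.03),(.047,.03)]))
crop(im["top"],170,205,45,40,15,"pics/q_t.png")
crop(im["side"],305,170,40,40,15,"pics/q_s.png")
for n in im: print(n,proj(n,[[.53,.2735,.075],[.53,.2735,.047],[.53,.2735,.070]]))
```

```text
top 446 [0.5303 0.2744] 0.8217493295669556
side 229 [0.5274 0.2802] 0.8592022061347961
top [[186.294  220.7785]
 [190.0082 222.8786]
 [186.9722 221.162 ]]
side [[324.6091 176.8238]
 [324.5926 187.7154]
 [324.6062 178.7864]]
```

View pics/q_t.png

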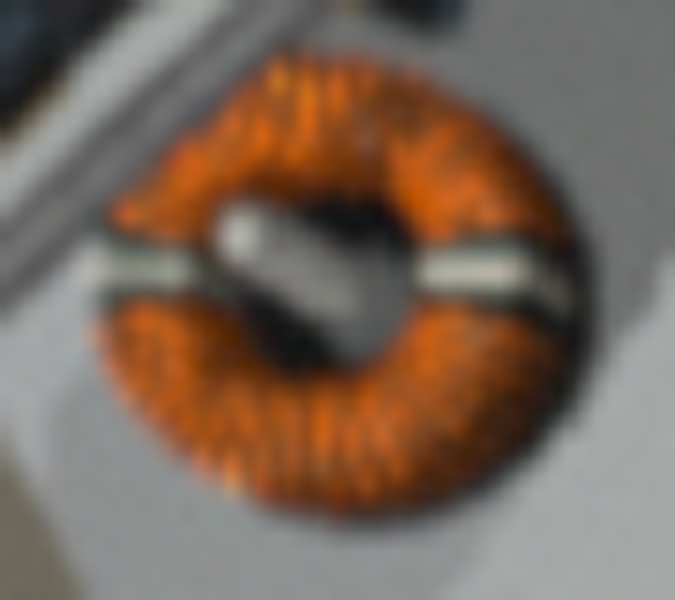

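View pics/q_s.png

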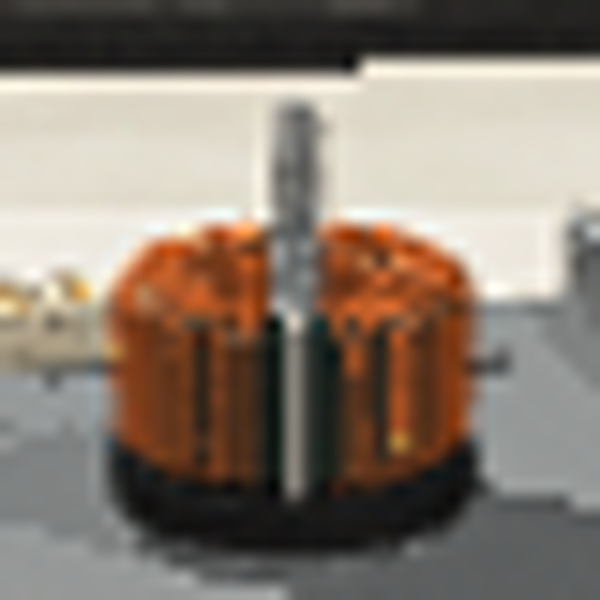

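Run:
```python
from h import *
x,y=.5305,.2738
arm.move_to([x,y,.14],R(45))
arm.move_l([x,y,.09],feed=.15);st("over")
r=lower(x,y,.070,.055,step=.015,thr=5,feed=.06);st()
if r is None:
    r=lower(x,y,.0525,.0465,step=.0005,thr=2.5,feed=.02);st()
    arm.grip(.066);st("open")
    arm.move_l([x,y,.14],feed=.2)
    x,y=.4675,.0422
    im=save("ringset");crop(im["side"],305,165,40,40,15,"pics/rs_s.png");crop(im["top"],165,200,50,40,15,"pics/rs_t.png")
    arm.move_to([x,y,.12],R(-45));st()
    im=save("d0");crop(im["side"],305,165,40,40,15,"pics/rs_s.png");crop(im["top"],165,200,50,40,15,"pics/rs_t.png")
```

```text
over t 40.74 p [0.531  0.273  0.0903] F [-0.0094 -0.5429  0.8127] w 0.0489
no contact to 0.055 [-0.2448 -0.9834 -0.0822]
 t 41.62 p [0.5302 0.2737 0.0545] F [-0.2448 -0.9834 -0.0822] w 0.0485
contact z 0.048499999999999995 F [-2.8294 -1.7905  6.7168] f0 -0.0822423639577484
 t 43.9 p [0.5305 0.2738 0.0489] F [-2.8294 -1.7905  6.7168] w 0.0486
open t 44.38 p [0.5305 0.2738 0.0484] F [ 0.0416 -0.0788  0.7444] w 0.066
 t 46.19 p [0.4679 0.0426 0.1198] F [ 0.4585 -0.9056  0.7723] w 0.0662
```

View pics/rs_t.png

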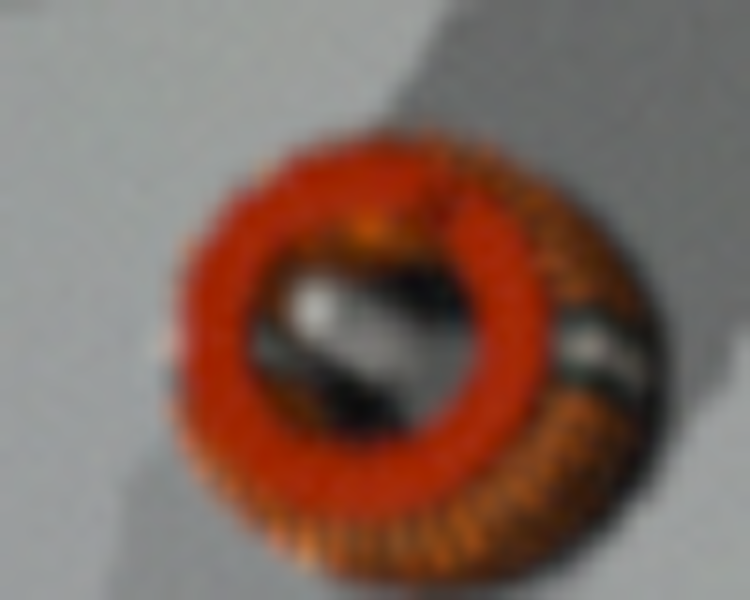

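View pics/rs_s.png

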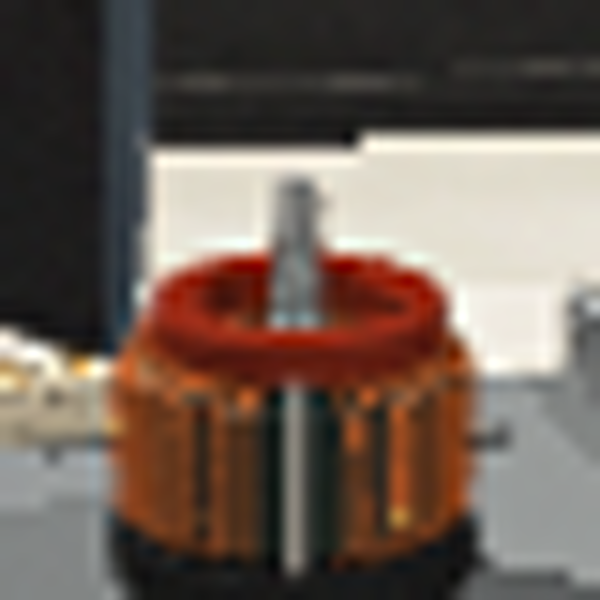

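Run:
```python
from h import *
x,y=.4675,.0422
arm.grip(.074)
arm.move_l([x,y,.006],feed=.1);st("down")
arm.grip(.050);st("g1")
arm.grip(.074)
arm.move_to([x,y,.006],R(45));st("rot")
arm.grip(.050);st("g2")
arm.move_l([x,y,.14],feed=.15);st("up")
im=save("dish");crop(im["side"],230,140,130,110,6,"pics/d_s.png")
```

```text
down t 47.94 p [0.4678 0.0422 0.0064] F [0.8257 0.3303 0.3709] w 0.0743
g1 t 48.4 p [0.4677 0.0422 0.0062] F [-0.0817  0.7865  3.0399] w 0.0538
rot t 50.37 p [0.4675 0.0422 0.006 ] F [ 0.4064 -0.1956  0.3234] w 0.0745
g2 t 50.83 p [0.4675 0.0422 0.006 ] F [ 0.305   0.0322 -0.5026] w 0.054
up t 51.87 p [0.467  0.0422 0.1394] F [-0.1783  0.3994 -1.0649] w 0.0543
```

View pics/d_s.png

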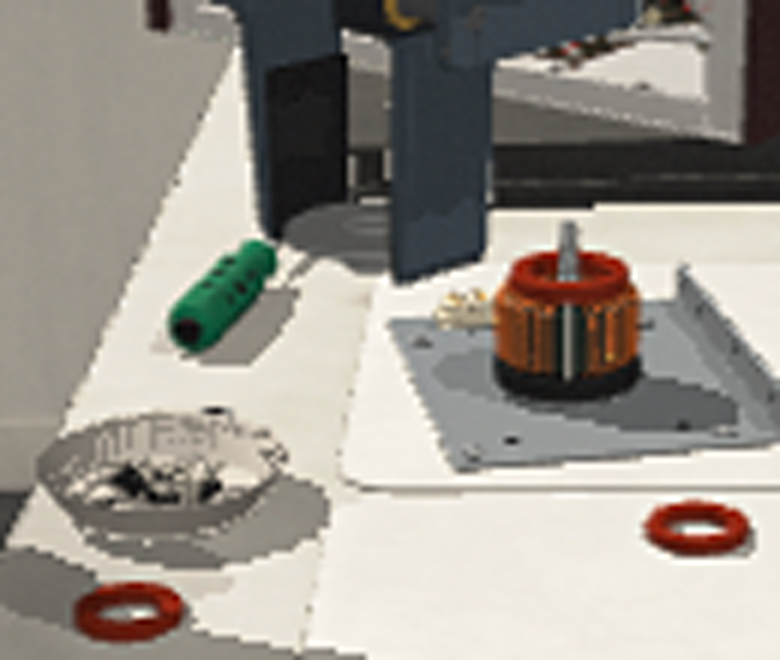

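Run:
```python
from h import *
x,y=.5304,.2744
arm.move_to([x,y,.14],R(45))
arm.move_l([x,y,.092],feed=.15);st("over")
im=save("dishover")
r=lower(x,y,.084,.056,step=.004,thr=3,feed=.04);st()
im=save("dishmid");crop(im["side"],290,150,70,60,10,"pics/dm_s.png")
if r is None:
    r=lower(x,y,.0545,.0485,step=.0005,thr=2.5,feed=.02);st()
```

```text
over t 53.38 p [0.5306 0.2735 0.0923] F [ 0.1336  0.1561 -0.5567] w 0.0542
no contact to 0.056 [-0.7365  0.0408 -0.9883]
 t 55.58 p [0.5302 0.2743 0.0557] F [-0.7365  0.0408 -0.9883] w 0.0542
contact z 0.051 F [0.3814 0.9737 1.9043] f0 -0.787984241690164
 t 57.68 p [0.5305 0.2744 0.0511] F [0.3814 0.9737 1.9043] w 0.0541
```

View pics/dm_s.png

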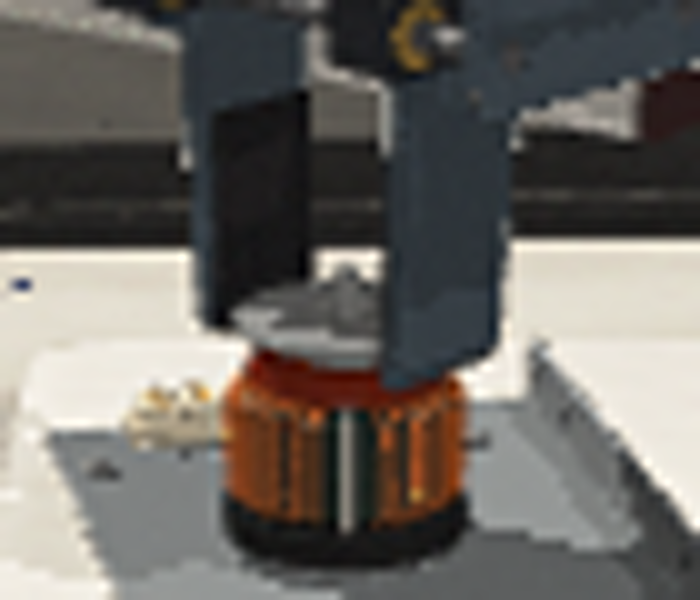

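Run:
```python
from h import *
x,y=.5304,.2744
r=lower(x,y,.0507,.0498,step=.0003,thr=5,feed=.02);st()
arm.grip(.074);st("open")
arm.move_l([x,y,.17],feed=.15);st("up")
arm.move_to([.40,.10,.20],R(45));st("clear")
im=save("final");crop(im["side"],290,150,70,60,10,"pics/f_s.png");crop(im["top"],160,190,60,50,12,"pics/f_t.png")
```

```text
contact z 0.0504 F [-2.6397  0.5785 10.2524] f0 1.904344211810335
 t 58.18 p [0.5305 0.2745 0.0509] F [-2.6397  0.5785 10.2524] w 0.054
open t 58.69 p [0.5303 0.2744 0.0503] F [ 0.2777 -0.6438  0.749 ] w 0.0739
up t 59.64 p [0.5299 0.2742 0.1692] F [-0.1537 -0.2817 -0.6689] w 0.0741
clear t 60.52 p [0.4012 0.1005 0.2   ] F [0.1899 0.0615 0.0289] w 0.074
```

View pics/f_s.png

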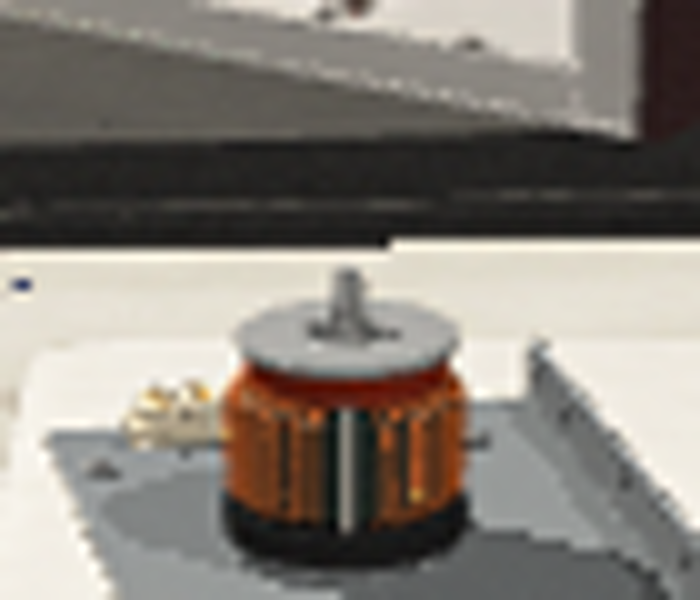

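View pics/f_t.png

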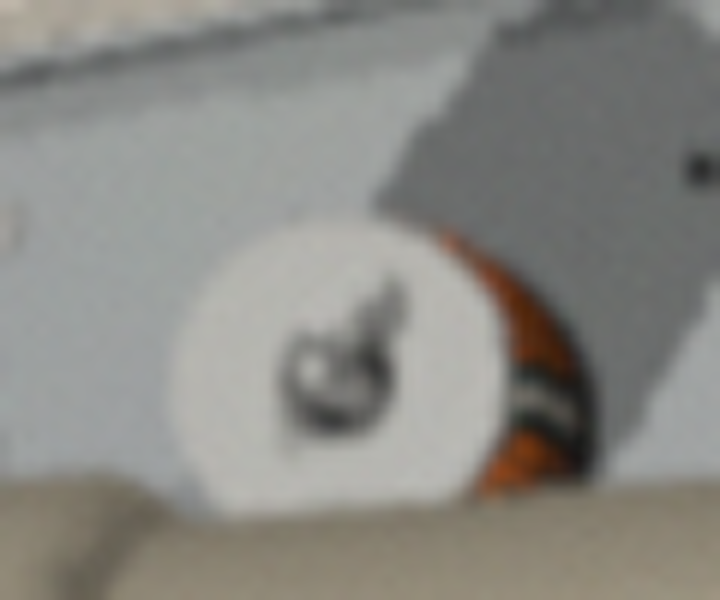

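View pics/top_final.png

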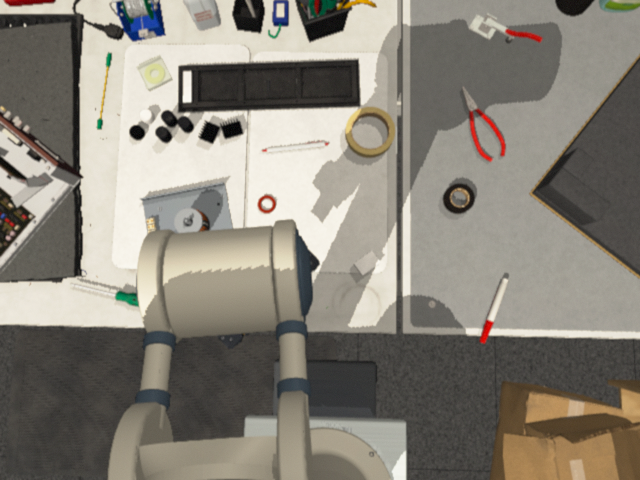

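Run:
```python
from h import *
P=np.vstack([proj("side",circ(.5304,.2744,z,.028)) for z in(.055,.059)])
print((P.min(0)-[290,150]+.5)*10,(P.max(0)-[290,150]+.5)*10)
arm.sign_off();print(arm.current_t())
```

```text
[238.9519 299.3986] [466.4523 387.3124]
the job is handed in; nothing more can be done
the job is handed in; nothing more can be done
```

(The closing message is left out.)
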